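# Press a bearing home in its nest and snap the keeper flap over it

### The arm

A 6-joint arm with a two-finger parallel gripper is mounted at the origin on the work surface; the furniture and walls round the work are solid. World frame = base frame: x ahead of the robot, y to its left, z up, the work surface at z = 0. Lengths are in m, angles in degrees, forces in N, time in s.
With the tool pointing down it reaches from about 0.35 to 0.875 m from the base axis. Payload 4.2 kg.
Tool frame: the origin (TCP) lies midway between the tips of the shut fingers; the grasp point (between the pads) lies 19 mm behind it (r.grasp_offset is the distance from the TCP to the grasp point, in m); z points along the fingers, y is the direction in which the jaws open and shut (so a half turn about z gives the same grasp; the last joint's range is limited). The gripper opens to 87 mm and grips with 3 to 60 N. Pads are 19 mm wide; open, the fingers measure 117 mm over their backs; the gripper's body (75 mm by 190 mm) begins 51 mm behind the grasp point.
Start: joints at [-48.323, 22.042, 0.453, 0, -68.411, -14.817], TCP at [0.282, -0.558, 0.223] pointing down, gripper open.
Joint ranges: [-179.83, 179.83], [-69.29, 118.12], [-61.27, 80.66], [-181.25, 117.63], [-171.15, -9.14], [-177.46, 177.46]. Speed limits (degrees/s): [159.86, 159.86, 180, 180, 180, 180].

### API

Orientations are given as a 3x3 rotation matrix whose columns are the frame's x, y, z axes.
In Python, from station import r gives the robot as it stands.
- The arm moves only by the shell command python3 -m crank 'ROWS'. ROWS is JSON, a list of rows, each a list of 3 entries, a list of its own where there are three numbers: the closure, from -1 (fully open) to 1 (shut), so that 0 is half open, then the shift along the tool's x, y, z as a fraction of full scale, then the turn, a rotation vector about the tool's x, y, z as a fraction of full scale. In form: [[fingers, [dx, dy, dz], [wx, wy, wz]], ...]. A call has 1 to 8 rows; each row shifts and turns the commanded pose from where the row before left it, along the tool's axes as they then stand; what a row does not reach is not made up. Full scale, the value 1, is 100 mm for a shift and 45 degrees for a turn. A row lasts 1/10 s, in which the tool goes at most 50 mm and 8.59 degrees, less where a joint would pass 70% of its speed; a pose out of reach is approached as far as the arm can. A call with a number of a shift or a turn outside -1 to 1 is refused whole. A call with a gripper value outside its range is refused whole. The fingers move at their own pace and stop on an object; the grip force is fixed at half the most. Time passes only in rows, so rows that do not move let the fingers close. It gives the time, the measured TCP pose, the force and the opening at its end, in the units of the state.
- r.sense(): the state, without advancing time (a new reading comes with each control period).
- r.capture(name): name is "side" or "top"; returns a dict with "img" (480x640x3 uint8, blue, green, red), "fx", "fy", "cx", "cy" (pixels), "R" (3x3) and "t" (3): a world point X has camera coordinates R X + t. Camera axes: x right, y down, z forward; pixel columns grow to the right and rows downward; lengths in m; the calibration is good to about 2 mm. A picture is of the moment at which its call begins. There is no depth.
- r.finish_job(): hands the job in, once; it reports no verdict.
The state is a dict: "time_s": time; "joints": joint angles; "joint_velocities": joint speeds; "effort": joint torques, N m; "tcp_pos": TCP position; "ee_rot": TCP orientation; "wrist_force": force on the tool from outside, world axes, zero at the start; "moment": the same for the moment, N m; "gripper_width": opening from 0.0 (shut) to 1.0 (fully open).
Only numpy, scipy, OpenCV 4.12 (cv2) and the standard library are available. Lean on these libraries where they do the work, as an engineer would, in place of code of your own. Each camera call takes 0.05 s, during which the arm holds its last target.

### The job

Press the bearing in the round nest straight down until you feel it bottom on its hidden seat, firmly but not hard. Then tip the spring-loaded keeper flap gently over its snap point so that it springs shut on the bearing by itself; do not press it down. Leave the spare bearing on the base plate alone.

Things in the scene. Friction and masses are not known exactly. Their poses are not given: they have to be found in the camera images.
- bearing_nest: fixed assembly nest: aluminium base plate 10 mm thick (x -46 to 90 mm, y -48 to 102 mm) with a dark pocket ring, 72 mm outside, 55 mm bore, rim 26 mm above the bench. Origin on the bench under the pocket's centre, z up, x towards the flap's hinge. Two hinge cheeks, 42 mm high, 56 mm over all, stand at x = 52 mm, a 32 mm high stop at x = 80 mm.
- bearing_mid (a point): centre (half-way up) of the loose steel ball bearing in the pocket, 52 mm diameter, 12 mm thick, axis upright, 1.5 mm play all round. At first its top is 36 mm above the bench, 10 mm proud of the rim, on a stiff lift pad. When home its top is 26 to 31 mm above the bench, and it stays down when released. Press on or evenly about its middle.
- keeper_hinge (a point): middle of the keeper flap's hinge axis, 52 mm from the pocket's centre along the nest's +x, 32 mm above the bench; the axis runs along the nest's y. It does not move.
- keeper_edge (a point): middle of the free edge of the keeper flap, an aluminium plate 28 mm wide, 4 mm thick, reaching 79 mm from the hinge, with a 44 mm rubber crossbar under it 52 mm from the hinge. At first it leans 30 degrees back from upright, away from the bearing, its edge 100 mm above the bench, 92 mm from the pocket's centre along the nest's +x.
- keeper_flap (a joint): flap angle, rad: 0 open on its stop, 0.52 upright, 0.8 snap point, 2.0 to 2.1 shut on a bearing that is home (1.9 if not). Its spring holds it open below 0.8 (0.2 N m at 0, falling to none at 0.8), and throws it shut beyond (up to 0.2 N m). Push its back near the free edge: 3 to 6 N at first, more nearer the hinge; over 12 N bends it. Do not push it beyond 1.7.
- spare_mid (a point): centre of a spare ball bearing, 38 mm diameter, 10 mm thick, lying on the base plate about 75 mm along +y of the nest from the pocket: not to be moved.
- nest_mouth (a point): centre of the pocket's rim, 26 mm above the bench. The lift pad inside gives way at about 8 N and slides 5 to 10 mm down until the bearing meets a rigid, hidden seat, shimmed differently each time, that cannot be seen or measured: there the force climbs steeply. A total push of 11 to 20 N beds the bearing; more than 25 N harms it.
Not all that is in view belongs to the job. Of the things shaped like the bearing_nest, the aluminium one is meant. What is shaped like the part that bears bearing_mid but blue or brown is not meant.

How it is judged (in metres and radians):
On the way, in this order (a step that is already met when the one before it is completed fails the run):
1. the bearing is pressed on to its seat (at least 2 N on the seat) while the flap is still open (contact force between bearing and seat_ring above 2 N and value of joint keeper_flap below 0.3 rad), for 0.1 s.
2. the flap has sprung shut on the bearing, no finger on it (value of joint keeper_flap above 1.96 rad and contact force between the fingers and keeper_flap below 0.5 N), for 0.2 s.
At the end, for the whole second after the job is handed in: the bearing lies level (within 0.06 rad) and at rest in the pocket, within 4 mm of its axis, down on its seat (middle less than 26 mm above the bench), and the keeper flap is shut past 1.96 rad, its crossbar bearing on it with over 1 N (value of joint keeper_flap above 1.96 rad and contact force between keeper_flap and bearing above 1 N and z of bearing_mid in the frame of bearing_nest below 0.026 m and horizontal distance between bearing_mid and bearing_nest below 0.004 m and angle between bearing_mid's own z axis and vertical below 0.06 rad and linear speed of bearing below 0.01 m/s); the robot touches nothing.
It fails at once if the bearing is pushed with more than 25 N (contact force between the fingers and bearing above 25 N).
It fails at once if the flap is pushed with more than 12 N (contact force between the fingers and keeper_flap above 12 N).
It fails at once if the flap is pushed down instead of left to spring shut (value of joint keeper_flap above 1.7 rad and contact force between the fingers and keeper_flap above 1 N).
It fails at once if the spare bearing is moved by more than 10 mm (distance of spare_mid from where it was at the start of the episode above 0.01 m).
It also fails if it takes over 72 s, if anything falls off the work surface, if the arm or the gripper's body presses on something with over 40 N, if the wrist force passes 120 N, or if a joint passes its speed limit or range.

## Working session

There is one attempt and no reset: what is moved stays moved. The work goes in short steps, Python scripts to look and compute and a shell command to move; the robot and the scene stay as the last step left them, time stands still between calls to the robot, and variables do not carry over. Pictures are saved under pics/ and viewed, and the job is handed in when it is done.

```bash
mkdir -p pics; ls
python3 - <<'E'
from station import r
import cv2
s=r.sense(); print(s)
for n in ("side","top"):
    c=r.capture(n); cv2.imwrite(f"pics/{n}0.png",c["img"]); print(n,{k:(v.tolist() if hasattr(v,'tolist') else v) for k,v in c.items() if k!='img'})
E
```

```text
pics
{'time_s': 0.0, 'joints': array([-4.83236668e+01,  2.20907701e+01,  3.79229026e-01, -2.96686419e-02,
       -6.84108303e+01, -1.48150936e+01]), 'joint_velocities': array([-0.00310583, -0.05626334, -0.06270403,  0.02798017,  0.05665379,
       -0.00085923]), 'effort': array([-1.50278192e-03, -3.90662491e+01,  1.87407357e+01,  4.22010452e+00,
        1.09375341e-02, -1.90873220e-04]), 'tcp_pos': array([ 0.28212456, -0.55702015,  0.22145399]), 'ee_rot': array([[-8.92189656e-01, -4.51659709e-01, -1.06046702e-03],
       [-4.51660946e-01,  8.92187604e-01,  1.91536057e-03],
       [ 8.10443366e-05,  2.18783643e-03, -9.99997603e-01]]), 'wrist_force': array([ 0.20176337, -0.08614325, -0.05135457]), 'moment': array([ 0.00432349,  0.02566061, -0.01058561]), 'gripper_width': 0.9995905446123031}
side {'fx': 519.7615499682728, 'fy': 519.7615499682728, 'cx': 323.29619984978024, 'cy': 235.6207533668687, 'R': [[0.8774865355962453, -0.47960109014780294, -0.00041734438789786194], [-0.2381302625999142, -0.43493161126259716, -0.8684057067745564], [0.41630680739257075, 0.7621136974582992, -0.49585416632821083]], 't': [-0.3725991628045347, 0.24095909826041734, 0.638960316676795]}
top {'fx': 462.1407168688943, 'fy': 462.1407168688943, 'cx': 317.6609121552796, 'cy': 229.38556718587844, 'R': [[-0.015886462273230016, -0.9998500970216461, -0.006885041920442863], [-0.9869367139446492, 0.01678465092303548, -0.16023170148734425], [0.16032324530328962, 0.004249585767678866, -0.9870554179154403]], 't': [0.11106234940023293, 0.4646535526283862, 0.8480889316451408]}
```

View pics/side0.png

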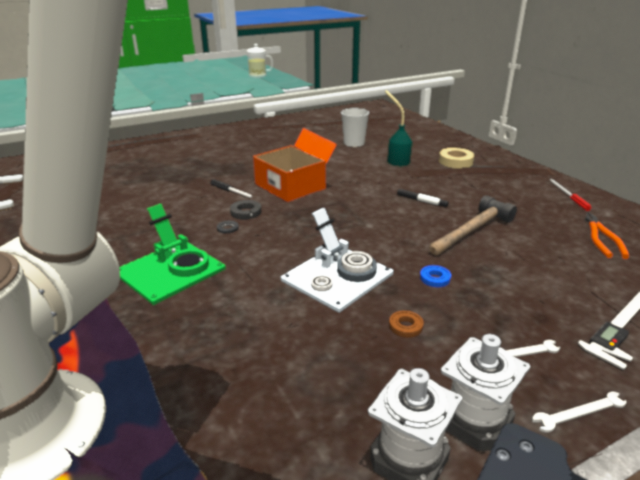

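View pics/top0.png

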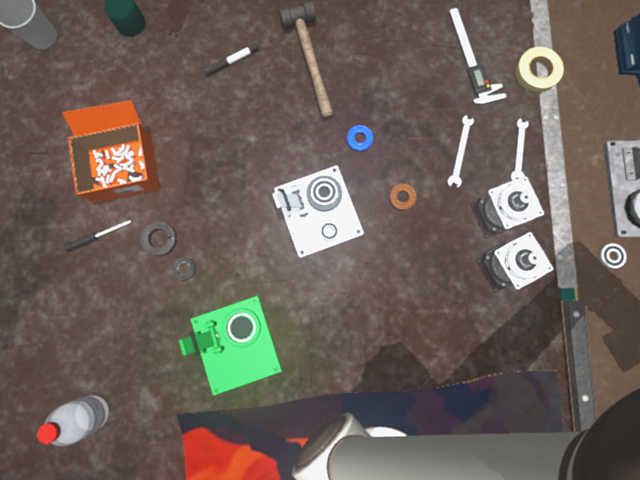

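The white/silver nest is the aluminium one (top view near pixel 318,208; side view near 340,270); the green one is a decoy. I'll zoom in.

Run:
```python
import cv2
t=cv2.imread("pics/top0.png")[150:270,255:375]; s=cv2.imread("pics/side0.png")[195:315,270:400]
cv2.imwrite("pics/tz.png",cv2.resize(t,(600,600),interpolation=cv2.INTER_CUBIC))
cv2.imwrite("pics/sz.png",cv2.resize(s,(650,600),interpolation=cv2.INTER_CUBIC))
```

```text
(no output)
```

View pics/tz.png

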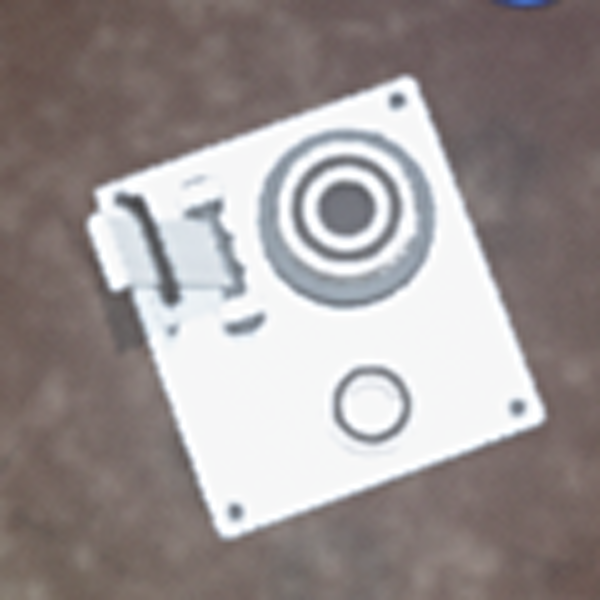

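View pics/sz.png

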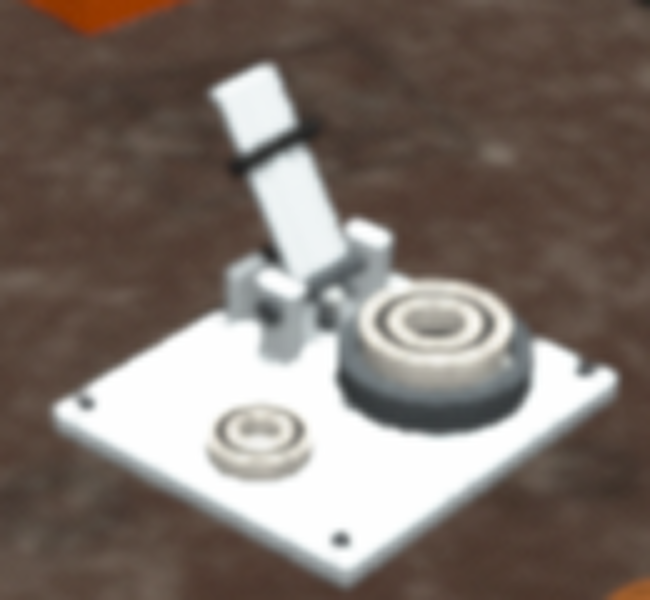

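```bash
cat > h.py <<'E'
import numpy as np, json
from scipy.optimize import least_squares
from station import r
def cams():
    o={}
    for n in("side","top"):
        o[n]=r.capture(n)
    return o
def proj(c,X):
    p=np.asarray(X)@np.array(c["R"]).T+np.array(c["t"])
    return np.stack([c["fx"]*p[...,0]/p[...,2]+c["cx"],c["fy"]*p[...,1]/p[...,2]+c["cy"]],-1)
def nest(P,q):
    x,y,a=q; R=np.array([[np.cos(a),-np.sin(a),0],[np.sin(a),np.cos(a),0],[0,0,1]])
    return np.asarray(P)@R.T+[x,y,0]
E
python3 - <<'E'
from h import *
c=cams()
T=[((-46,-48,10),(415,78)),((-46,102,10),(543,418)),((90,102,10),(225,538)),((90,-48,10),(97,188)),((0,0,36),(346,207))]
S=[((-46,102,10),(345,575)),((90,102,10),(55,412)),((-46,-48,10),(617,376)),((0,0,36),(435,320)),((92,14,100),(213,92)),((92,-14,100),(272,66))]
def res(q,sep=False):
    out=[]
    for (L,o,n) in((T,(255,150),"top"),(S,(270,195),"side")):
        P=np.array([l[0] for l in L])/1e3; u=(np.array([l[1] for l in L])+.5)/5-.5+o
        out.append(proj(c[n],nest(P,q))-u)
    return out if sep else np.concatenate(out).ravel()
f=least_squares(res,[.5,0,1.9],loss='soft_l1'); print(f.x,np.degrees(f.x[2])); print([np.round(o,1) for o in res(f.x,True)])
q=f.x;print(nest([[0,0,.036],[.052,0,.032],[.092,0,.1]],q))
np.save("q.npy",q)
E
```

```text
[0.54166915 0.08993133 1.9064796 ] 109.23323474974478
[array([[-0.6, -0.2],
       [ 0.5,  0.6],
       [-0.8,  0.3],
       [-0.4,  0.5],
       [ 0.2,  0.3]]), array([[ 0.4, -1.2],
       [-0.3, -0.6],
       [ 0.5,  0.3],
       [ 0.5,  0.6],
       [ 1. ,  0.6],
       [-0.3,  0.5]])]
[[0.54166915 0.08993133 0.036     ]
 [0.5245396  0.13902897 0.032     ]
 [0.51136302 0.17679639 0.1       ]]
```

```bash
cat >> h.py <<'E'
def go(P,yang=None):
    """print tool-frame delta (units of 100mm) to nest-frame TCP point P (m), and yaw error of tool y"""
    q=np.load("q.npy"); s=r.sense(); R=s["ee_rot"]; w=nest(P,q)
    d=R.T@(w-s["tcp_pos"]); print("t",round(s["time_s"],2),"tool delta/100mm",np.round(d*10,3))
    ny=np.array([-np.sin(q[2]),np.cos(q[2]),0]); Rd=np.stack([np.cross(ny,[0,0,-1]),ny,[0,0,-1]],1)
    from scipy.spatial.transform import Rotation as Ro
    print("rot (45deg)",np.round(Ro.from_matrix(R.T@Rd).as_rotvec()/np.radians(45),3))
    a=q[2];Z=np.array([[np.cos(a),-np.sin(a),0],[np.sin(a),np.cos(a),0],[0,0,1]])
    print("nest pos mm",np.round((s["tcp_pos"]-[q[0],q[1],0])@Z*1e3,2),"force nest",np.round(s["wrist_force"]@Z,2),"w",round(s["gripper_width"],3))
E
python3 -c "
from h import *
go([0,0,.15])"
python3 -m crank '[[0.7,[-0.327,0.287,0],[0,0,0]],[0.7,[-0.327,0.287,0],[0,0,0]],[0.7,[-0.327,0.287,0],[0,0,0]],[0.7,[-0.327,0.287,0],[0,0,0]],[0.7,[-0.327,0.287,0],[0,0,0]],[0.7,[-0.327,0.287,0],[0,0,0]],[0.7,[-0.327,0.287,0],[0,0,0]],[0.7,[-0.327,0.287,0],[0,0,0]]]'
```

```text
t 0.2 tool delta/100mm [-5.238  4.601  0.724]
rot (45deg) [ 2.000e-03  1.000e-03 -1.831e+00]
nest pos mm [-525.59  458.17  221.89] force nest [-0.45  0.27 -0.56] w 1.001
time_s: 1.0
tcp_pos: [0.4123, -0.2328, 0.2226]
ee_rot: [[-0.892, -0.452, 0.0], [-0.452, 0.892, -0.0], [-0.0, -0.0, -1.0]]
wrist_force: [1.2, -0.6, 0.3]
gripper_width: 0.356
```

```bash
python3 -m crank '[[0.7,[-0.327,0.287,0],[0,0,0]],[0.7,[-0.327,0.287,0],[0,0,0]],[0.7,[-0.327,0.287,0],[0,0,0]],[0.7,[-0.327,0.287,0],[0,0,0]],[0.7,[-0.327,0.287,0],[0,0,0]],[0.7,[-0.327,0.287,0],[0,0,0]],[0.7,[-0.327,0.287,0],[0,0,0]],[0.7,[-0.327,0.287,0],[0,0,0]]]'
python3 -m crank '[[0.7,[0,0,0],[0,0,-0.183]],[0.7,[0,0,0],[0,0,-0.183]],[0.7,[0,0,0],[0,0,-0.183]],[0.7,[0,0,0],[0,0,-0.183]],[0.7,[0,0,0],[0,0,-0.183]],[0.7,[0,0,0],[0,0,-0.183]],[0.7,[0,0,0],[0,0,-0.183]],[0.7,[0,0,0],[0,0,-0.183]]]'
python3 -m crank '[[0.7,[0,0,0],[0,0,-0.183]],[0.7,[0,0,0],[0,0,-0.183]],[0.7,[0,0,0],[0,0,0]],[0.7,[0,0,0],[0,0,0]]]'
python3 -c "
from h import *
go([0,0,.06])"
```

```text
time_s: 1.8
tcp_pos: [0.5419, 0.0903, 0.2225]
ee_rot: [[-0.892, -0.452, -0.0], [-0.452, 0.892, -0.0], [0.0, 0.0, -1.0]]
wrist_force: [1.6, -0.5, -0.9]
gripper_width: 0.148
time_s: 2.6
tcp_pos: [0.5415, 0.0885, 0.2223]
ee_rot: [[0.054, -0.999, -0.001], [-0.999, -0.054, -0.0], [0.0, 0.001, -1.0]]
wrist_force: [-0.5, -0.2, -0.2]
gripper_width: 0.149
time_s: 3.0
tcp_pos: [0.5416, 0.0885, 0.2224]
ee_rot: [[0.326, -0.945, -0.0], [-0.945, -0.326, -0.0], [-0.0, 0.0, -1.0]]
wrist_force: [0.3, -0.2, -0.1]
gripper_width: 0.151
t 3.0 tool delta/100mm [-0.013 -0.006  1.624]
rot (45deg) [ 0.     0.    -0.004]
nest pos mm [ -1.34   0.58 222.43] force nest [-0.32 -0.2  -0.05] w 0.151
```

```bash
python3 -m crank '[[0.7,[-0.013,-0.006,0.4],[0,0,0]],[0.7,[0,0,0.4],[0,0,0]],[0.7,[0,0,0.4],[0,0,0]],[0.7,[0,0,0.4],[0,0,0]],[0.7,[0,0,0],[0,0,0]],[0.7,[0,0,0],[0,0,0]]]'
python3 - <<'E'
from h import *
import cv2
go([0,0,.04])
c=cams()
cv2.imwrite("pics/t1.png",cv2.resize(c["top"]["img"][150:270,255:375],(600,600),interpolation=cv2.INTER_CUBIC))
cv2.imwrite("pics/s1.png",cv2.resize(c["side"]["img"][195:315,270:400],(650,600),interpolation=cv2.INTER_CUBIC))
E
```

```text
time_s: 3.6
tcp_pos: [0.5423, 0.0899, 0.0629]
ee_rot: [[0.329, -0.944, -0.0], [-0.944, -0.329, -0.001], [0.001, 0.001, -1.0]]
wrist_force: [0.5, 0.6, 0.4]
gripper_width: 0.148
t 3.6 tool delta/100mm [-0.002  0.006  0.229]
rot (45deg) [ 0.001 -0.001 -0.001]
nest pos mm [-0.21 -0.58 62.93] force nest [ 0.39 -0.62  0.4 ] w 0.148
```

View pics/s1.png

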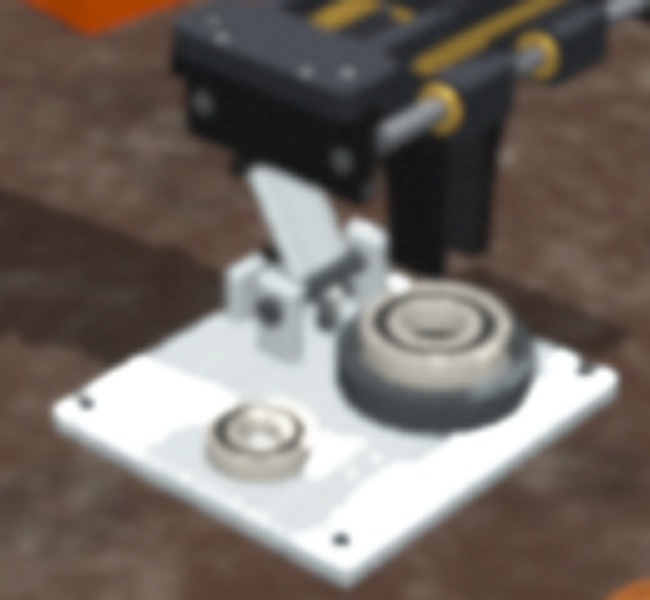

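View pics/t1.png

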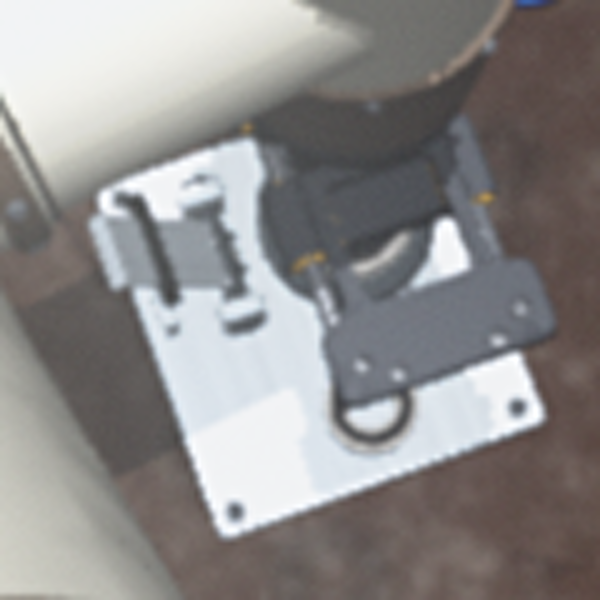

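Run:
```python
from h import *
c=r.capture("side");s=r.sense();R=s["ee_rot"];p=s["tcp_pos"]
z=lambda X:(proj(c,X)-[270,195])*5
print("tcp",z(p))
for sg in(-1,1):
  print([np.round(z(p+R@[dx,sg*dy,0])).tolist() for dx in(-.0095,.0095) for dy in(.0065,.0215)])
```

```text
tcp [441.94596205 247.97714389]
[[432.0, 232.0], [459.0, 216.0], [475.0, 250.0], [502.0, 234.0]]
[[409.0, 246.0], [381.0, 262.0], [452.0, 265.0], [424.0, 282.0]]
```

Both views show the fingers above the bearing, in line with the projection, and the gripper body clear of the flap. I'll go down to just above the bearing.

```bash
python3 -m crank '[[0.7,[0,0.005,0.1],[0,0,0]],[0.7,[0,0,0.1],[0,0,0]],[0.7,[0,0,0.01],[0,0,0]],[0.7,[0,0,0],[0,0,0]],[0.7,[0,0,0],[0,0,0]]]'
python3 -c "
from h import *
go([0,0,.036])"
```

```text
time_s: 4.25
tcp_pos: [0.5415, 0.0898, 0.0416]
ee_rot: [[0.329, -0.944, 0.0], [-0.944, -0.329, -0.0], [0.0, -0.0, -1.0]]
wrist_force: [0.1, 0.5, 0.3]
gripper_width: 0.152
t 4.25 tool delta/100mm [-0.001 -0.002  0.056]
rot (45deg) [-0. -0. -0.]
nest pos mm [-0.1   0.23 41.57] force nest [ 0.4  -0.24  0.31] w 0.152
```

```bash
for i in 1; do python3 -m crank '[[0.7,[0,0,0.015],[0,0,0]],[0.7,[0,0,0.01],[0,0,0]],[0.7,[0,0,0],[0,0,0]]]'; done
```

```text
time_s: 4.55
tcp_pos: [0.5413, 0.0898, 0.039]
ee_rot: [[0.329, -0.944, -0.0], [-0.944, -0.329, -0.0], [0.0, 0.0, -1.0]]
wrist_force: [-0.7, 0.4, 0.3]
gripper_width: 0.151
```

```bash
python3 -m crank '[[0.7,[0,0,0.01],[0,0,0]],[0.7,[0,0,0],[0,0,0]]]'; python3 -m crank '[[0.7,[0,0,0.01],[0,0,0]],[0.7,[0,0,0],[0,0,0]]]'
```

```text
time_s: 4.75
tcp_pos: [0.5413, 0.0897, 0.038]
ee_rot: [[0.329, -0.944, -0.0], [-0.944, -0.329, -0.0], [-0.0, 0.0, -1.0]]
wrist_force: [-1.0, -0.5, 0.2]
gripper_width: 0.147
time_s: 4.95
tcp_pos: [0.5413, 0.0897, 0.0369]
ee_rot: [[0.329, -0.944, -0.0], [-0.944, -0.329, -0.0], [-0.0, 0.0, -1.0]]
wrist_force: [0.4, 0.3, -0.5]
gripper_width: 0.151
```

```bash
python3 -m crank '[[0.7,[0,0,0.007],[0,0,0]],[0.7,[0,0,0],[0,0,0]]]' | grep -E 'tcp|wrist'; python3 -m crank '[[0.7,[0,0,0.007],[0,0,0]],[0.7,[0,0,0],[0,0,0]]]'| grep -E 'tcp|wrist'; python3 -m crank '[[0.7,[0,0,0.007],[0,0,0]],[0.7,[0,0,0],[0,0,0]]]'| grep -E 'tcp|wrist'
```

```text
tcp_pos: [0.5414, 0.0898, 0.0365]
wrist_force: [-0.3, 0.5, 0.7]
tcp_pos: [0.5414, 0.0898, 0.0362]
wrist_force: [-0.7, -0.1, 5.3]
tcp_pos: [0.5415, 0.0898, 0.0356]
wrist_force: [-1.8, -0.2, 6.2]
```

```bash
python3 -m crank '[[0.7,[0,0,0.006],[0,0,0]],[0.7,[0,0,0],[0,0,0]]]' | grep -E 'tcp|wrist'; python3 -m crank '[[0.7,[0,0,0.006],[0,0,0]],[0.7,[0,0,0],[0,0,0]]]'| grep -E 'tcp|wrist'; python3 -m crank '[[0.7,[0,0,0.006],[0,0,0]],[0.7,[0,0,0],[0,0,0]]]'| grep -E 'tcp|wrist'
```

```text
tcp_pos: [0.5415, 0.0898, 0.035]
wrist_force: [-1.9, -0.7, 5.7]
tcp_pos: [0.5415, 0.0898, 0.0344]
wrist_force: [-1.4, -0.4, 5.8]
tcp_pos: [0.5414, 0.0898, 0.0338]
wrist_force: [-1.8, 0.4, 4.4]
```

```bash
python3 -m crank '[[0.7,[0,0,0.006],[0,0,0]],[0.7,[0,0,0.006],[0,0,0]],[0.7,[0,0,0],[0,0,0]]]' | grep -E 'tcp|wrist'; python3 -m crank '[[0.7,[0,0,0.006],[0,0,0]],[0.7,[0,0,0],[0,0,0]]]'| grep -E 'tcp|wrist'; python3 -m crank '[[0.7,[0,0,0.005],[0,0,0]],[0.7,[0,0,0],[0,0,0]]]'| grep -E 'tcp|wrist'
```

```text
tcp_pos: [0.5414, 0.0898, 0.0326]
wrist_force: [-2.9, -0.4, 5.1]
tcp_pos: [0.5415, 0.0898, 0.032]
wrist_force: [-0.8, -1.2, 4.9]
tcp_pos: [0.5415, 0.0898, 0.0315]
wrist_force: [-2.0, -0.5, 6.2]
```

```bash
python3 -m crank '[[0.7,[0,0,0.005],[0,0,0]],[0.7,[0,0,0],[0,0,0]]]'| grep -E 'tcp|wrist'; python3 -m crank '[[0.7,[0,0,0.005],[0,0,0]],[0.7,[0,0,0],[0,0,0]]]'| grep -E 'tcp|wrist'
```

```text
tcp_pos: [0.5414, 0.0898, 0.031]
wrist_force: [-2.0, -0.0, 5.9]
tcp_pos: [0.5414, 0.0898, 0.0305]
wrist_force: [-1.3, -0.1, 6.5]
```

```bash
python3 -m crank '[[0.7,[0,0,0.005],[0,0,0]],[0.7,[0,0,0],[0,0,0]]]'| grep -E 'tcp|wrist'; python3 -m crank '[[0.7,[0,0,0.005],[0,0,0]],[0.7,[0,0,0],[0,0,0]]]'| grep -E 'tcp|wrist'
```

```text
tcp_pos: [0.5414, 0.0898, 0.03]
wrist_force: [-1.5, -0.2, 6.0]
tcp_pos: [0.5415, 0.0898, 0.0298]
wrist_force: [-1.8, -0.2, 8.4]
```

```bash
python3 -m crank '[[0.7,[0,0,0.005],[0,0,0]],[0.7,[0,0,0],[0,0,0]]]'| grep -E 'tcp|wrist'; python3 -m crank '[[0.7,[0,0,0.005],[0,0,0]],[0.7,[0,0,0],[0,0,0]]]'| grep -E 'tcp|wrist'
```

```text
tcp_pos: [0.5415, 0.0898, 0.0298]
wrist_force: [-3.8, -0.3, 11.2]
tcp_pos: [0.5415, 0.0898, 0.0298]
wrist_force: [-4.4, -0.8, 13.5]
```

```bash
python3 -m crank '[[0.7,[0,0,0.003],[0,0,0]],[0.7,[0,0,0],[0,0,0]],[0.7,[0,0,0],[0,0,0]],[0.7,[0,0,0],[0,0,0]]]'| grep -E 'tcp|wrist'
python3 -c "
from h import *
go([0,0,.03])"
```

```text
tcp_pos: [0.5415, 0.0898, 0.0297]
wrist_force: [-4.1, 0.3, 14.5]
t 8.45 tool delta/100mm [-0.001 -0.002 -0.003]
rot (45deg) [-0.001 -0.001  0.001]
nest pos mm [-0.06  0.19 29.74] force nest [ 1.64  3.77 14.52] w 0.151
```

Bedded: the force plateaued at about 6 N, then climbed to 14.5 N at z = 29.7 mm. Next I'll lift, close the fingers, and go round behind the flap.

```bash
python3 -m crank '[[0.7,[0,0,-0.03],[0,0,0]],[0.7,[0,0,-0.2],[0,0,0]],[1,[0,0,-0.5],[0,0,0]],[1,[0,0,-0.5],[0,0,0]],[1,[0,0,-0.5],[0,0,0]],[1,[-0.45,0,0],[0,0,0]],[1,[-0.45,0,0],[0,0,0]],[1,[-0.45,0,0],[0,0,0]]]'
python3 -m crank '[[1,[0,0,0],[0,0,0]],[1,[0,0,0],[0,0,0]],[1,[0,0,0],[0,0,0]],[1,[0,0,0],[0,0,0]]]'
python3 - <<'E'
from h import *
import cv2
go([.13,0,.088])
c=cams()
cv2.imwrite("pics/t2.png",cv2.resize(c["top"]["img"][150:270,255:375],(600,600),interpolation=cv2.INTER_CUBIC))
cv2.imwrite("pics/s2.png",cv2.resize(c["side"]["img"][165:315,270:400],(520,600),interpolation=cv2.INTER_CUBIC))
E
```

```text
time_s: 9.25
tcp_pos: [0.4963, 0.2183, 0.2008]
ee_rot: [[0.328, -0.945, 0.001], [-0.945, -0.328, 0.001], [-0.001, -0.001, -1.0]]
wrist_force: [0.3, -0.5, 0.6]
gripper_width: 0.008
time_s: 9.65
tcp_pos: [0.4972, 0.2162, 0.2003]
ee_rot: [[0.327, -0.945, -0.0], [-0.945, -0.327, -0.0], [0.0, 0.0, -1.0]]
wrist_force: [0.4, -0.4, 0.1]
gripper_width: 0.008
t 9.65 tool delta/100mm [ 0.039 -0.004  1.123]
rot (45deg) [ 0.001 -0.    -0.003]
nest pos mm [133.9    0.39 200.3 ] force nest [-0.55 -0.23  0.12] w 0.008
```

View pics/s2.png

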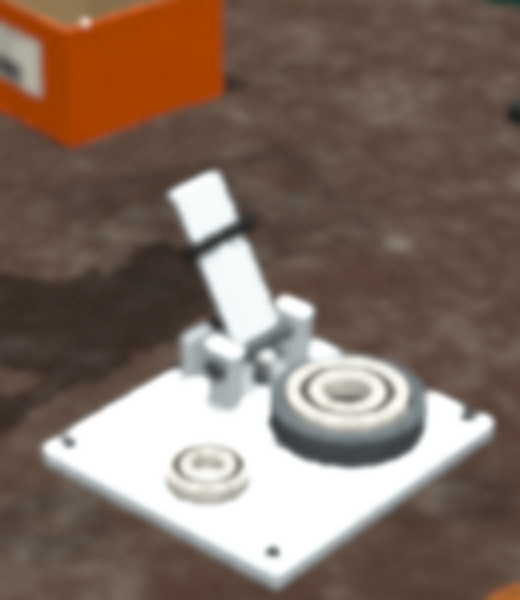

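The picture shows the bearing seated low and level at (348,390), the flap still open, and nothing behind it. I'll descend behind the flap.

```bash
python3 -m crank '[[1,[0,0,0.28],[0,0,0]],[1,[0,0,0.28],[0,0,0]],[1,[0,0,0.28],[0,0,0]],[1,[0,0,0.28],[0,0,0]],[1,[0.1,0,0],[0,0,0]],[1,[0.1,0,0],[0,0,0]],[1,[0,0,0],[0,0,0]],[1,[0,0,0],[0,0,0]]]'
python3 - <<'E'
from h import *
import cv2
go([.105,0,.088])
c=r.capture("side")
cv2.imwrite("pics/s3.png",cv2.resize(c["img"][165:315,270:400],(520,600),interpolation=cv2.INTER_CUBIC))
E
```

```text
time_s: 10.55
tcp_pos: [0.5047, 0.1983, 0.0903]
ee_rot: [[0.328, -0.945, 0.003], [-0.945, -0.328, 0.002], [-0.001, -0.003, -1.0]]
wrist_force: [-0.6, -0.5, -0.8]
gripper_width: 0.004
t 10.55 tool delta/100mm [0.095 0.008 0.023]
rot (45deg) [-0.004  0.001 -0.002]
nest pos mm [114.5   -0.81  90.27] force nest [-0.26  0.68 -0.75] w 0.004
```

View pics/s3.png

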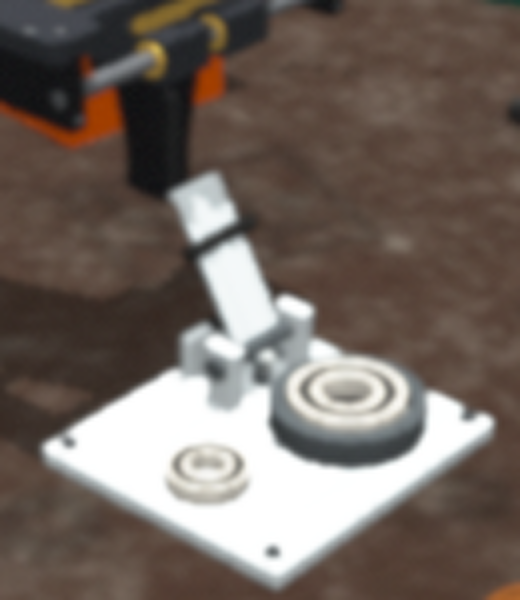

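The fingertip (about 165,190) is behind the flap's edge (about 195,178), with its tip a little below the edge. I'll approach in small steps.

```bash
python3 -m crank '[[1,[0.02,0.005,0.01],[0,0,0]],[1,[0.02,0,0],[0,0,0]],[1,[0.02,0,0],[0,0,0]],[1,[0,0,0],[0,0,0]]]' | grep -E 'tcp|wrist'; python3 -m crank '[[1,[0.02,0,0],[0,0,0]],[1,[0.02,0,0],[0,0,0]],[1,[0,0,0],[0,0,0]]]' | grep -E 'tcp|wrist';python3 -c "
from h import *
go([.03,0,.088])"
```

```text
tcp_pos: [0.505, 0.1924, 0.0876]
wrist_force: [0.1, 0.4, -0.3]
tcp_pos: [0.5064, 0.1896, 0.0879]
wrist_force: [-3.2, 4.2, 3.3]
t 11.3 tool delta/100mm [ 0.757 -0.005 -0.002]
rot (45deg) [-0.001  0.002 -0.001]
nest pos mm [105.73   0.44  87.93] force nest [5.04 1.65 3.29] w 0.003
```

```bash
python3 -m crank '[[1,[0.02,0,0],[0,0,0]],[1,[0.02,0,0],[0,0,0]],[1,[0,0,0],[0,0,0]]]' | grep -E 'tcp|wrist';python3 -c "
from h import *
go([.03,0,.088])"
```

```text
tcp_pos: [0.5083, 0.1861, 0.0883]
wrist_force: [-2.5, 4.1, 3.8]
t 11.6 tool delta/100mm [0.718 0.002 0.002]
rot (45deg) [-0.003  0.002  0.   ]
nest pos mm [101.76  -0.17  88.27] force nest [4.72 0.97 3.78] w 0.003
```

```bash
python3 -m crank '[[1,[0.02,0,0],[0,0,0]],[1,[0.02,0,0],[0,0,0]],[1,[0.02,0,0],[0,0,0]],[1,[0.02,0,0],[0,0,0]]]' | grep -E 'tcp|wrist';python3 -m crank '[[1,[0.02,0,0],[0,0,0]],[1,[0.02,0,0],[0,0,0]],[1,[0.02,0,0],[0,0,0]],[1,[0.02,0,0],[0,0,0]]]' | grep -E 'tcp|wrist';python3 -c "
from h import *
go([.03,0,.088])"
```

```text
tcp_pos: [0.5108, 0.1777, 0.0878]
wrist_force: [-0.5, 4.2, 2.8]
tcp_pos: [0.5127, 0.1694, 0.0874]
wrist_force: [-0.8, 2.9, 1.9]
t 12.4 tool delta/100mm [ 0.545 -0.012 -0.006]
rot (45deg) [ 0.001 -0.    -0.001]
nest pos mm [84.55  1.14 87.35] force nest [ 3.   -0.23  1.86] w 0.006
```

```bash
python3 -m crank '[[1,[0.02,0,0],[0,0,0]],[1,[0.02,0,0],[0,0,0]],[1,[0.02,0,0],[0,0,0]],[1,[0.02,0,0],[0,0,0]]]' | grep -E 'tcp|wrist';python3 -m crank '[[1,[0.02,0,0],[0,0,0]],[1,[0.02,0,0],[0,0,0]],[1,[0.02,0,0],[0,0,0]],[1,[0.02,0,0],[0,0,0]]]' | grep -E 'tcp|wrist';python3 - <<'E'
from h import *
import cv2
go([.04,0,.088])
c=r.capture("side")
cv2.imwrite("pics/s4.png",cv2.resize(c["img"][165:315,270:400],(520,600),interpolation=cv2.INTER_CUBIC))
E
```

```text
tcp_pos: [0.5153, 0.1619, 0.0874]
wrist_force: [-0.9, 1.0, 2.0]
tcp_pos: [0.5181, 0.1544, 0.0875]
wrist_force: [-0.9, 1.4, 1.9]
t 13.2 tool delta/100mm [ 0.287 -0.011 -0.005]
rot (45deg) [ 0.001 -0.    -0.001]
nest pos mm [68.67  1.04 87.45] force nest [1.6  0.42 1.88] w 0.003
```

View pics/s4.png

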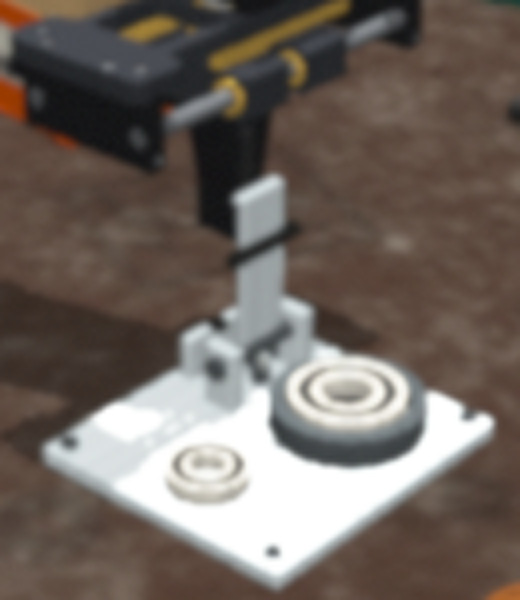

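The flap is now about upright and the force has dropped to about 2 N. I'll continue slowly.

```bash
python3 -m crank '[[1,[0.015,-0.003,0],[0,0,0]],[1,[0.015,-0.003,0],[0,0,0]],[1,[0.015,-0.003,0],[0,0,0]],[1,[0.015,0,0],[0,0,0]]]' | grep -E 'wrist';python3 -m crank '[[1,[0.015,0,0],[0,0,0]],[1,[0.015,0,0],[0,0,0]],[1,[0.015,0,0],[0,0,0]],[1,[0,0,0],[0,0,0]]]' | grep -E 'wrist';python3 - <<'E'
from h import *
import cv2
go([.04,0,.088])
c=r.capture("side")
cv2.imwrite("pics/s5.png",cv2.resize(c["img"][165:315,270:400],(520,600),interpolation=cv2.INTER_CUBIC))
E
```

```text
wrist_force: [-1.1, 1.1, -0.5]
wrist_force: [-1.0, 1.1, -0.1]
t 14.05 tool delta/100mm [ 0.182  0.001 -0.004]
rot (45deg) [-0.    -0.    -0.001]
nest pos mm [58.2  -0.14 87.56] force nest [ 1.36  0.63 -0.11] w 0.005
```

View pics/s5.png

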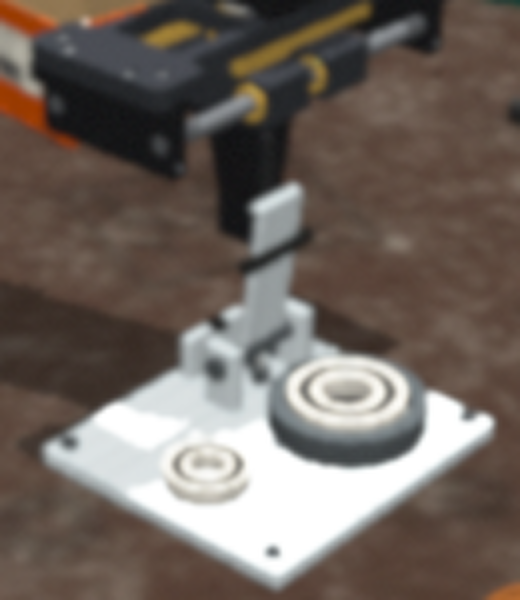

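The flap is about 10° past upright, not yet at the snap point. I'll keep going in 1.5 mm steps.

```bash
python3 -m crank '[[1,[0.015,0,0],[0,0,0]],[1,[0.015,0,0],[0,0,0]],[1,[0.015,0,0],[0,0,0]],[1,[0,0,0],[0,0,0]],[1,[0,0,0],[0,0,0]]]' | grep -E 'wrist';python3 -m crank '[[1,[0.015,0,0],[0,0,0]],[1,[0.015,0,0],[0,0,0]],[1,[0.015,0,0],[0,0,0]],[1,[0,0,0],[0,0,0]],[1,[0,0,0],[0,0,0]]]' | grep -E 'wrist';python3 - <<'E'
from h import *
import cv2
go([.04,0,.088])
c=r.capture("side")
cv2.imwrite("pics/s6.png",cv2.resize(c["img"][165:315,270:400],(520,600),interpolation=cv2.INTER_CUBIC))
E
```

```text
wrist_force: [-0.5, 1.3, 0.3]
wrist_force: [-0.5, 0.0, 0.5]
t 15.1 tool delta/100mm [ 0.093  0.    -0.004]
rot (45deg) [ 0.    -0.    -0.001]
nest pos mm [ 4.929e+01 -3.000e-02  8.758e+01] force nest [0.2  0.47 0.51] w 0.005
```

View pics/s6.png

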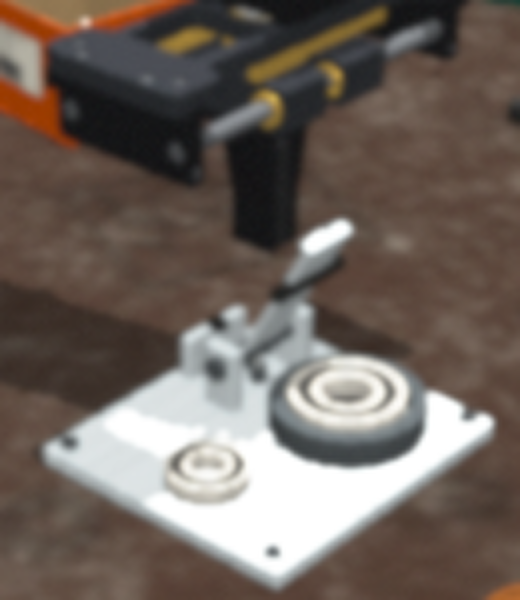

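It has passed the snap point and is falling by itself, already clear of the finger. I'll back off and raise the tool.

```bash
python3 -m crank '[[1,[-0.1,0,0],[0,0,0]],[1,[-0.3,0,0],[0,0,0]],[1,[-0.3,0,-0.2],[0,0,0]],[1,[0,0,-0.4],[0,0,0]],[1,[0,0,-0.4],[0,0,0]],[1,[0,0,0],[0,0,0]],[1,[0,0,0],[0,0,0]],[1,[0,0,0],[0,0,0]]]'; python3 -m crank '[[1,[0,0,0],[0,0,0]],[1,[0,0,0],[0,0,0]],[1,[0,0,0],[0,0,0]],[1,[0,0,0],[0,0,0]],[1,[0,0,0],[0,0,0]],[1,[0,0,0],[0,0,0]]]' | grep wrist;python3 - <<'E'
from h import *
import cv2
q=np.load("q.npy")
c=r.capture("side")
# expected edge midpoint at angles 1.90,2.0,2.1
for f in(1.9,2.0,2.1):
    th=f-.5236; e=[[.052-.079*np.sin(th),y,.032+.079*np.cos(th)] for y in(.014,-.014)]
    print(f,np.round((proj(c,nest(e,q))-[270,165])*4))
cv2.imwrite("pics/s7.png",cv2.resize(c["img"][165:315,270:400],(520,600),interpolation=cv2.INTER_CUBIC))
E
```

```text
time_s: 15.95
tcp_pos: [0.5015, 0.2026, 0.1865]
ee_rot: [[0.329, -0.944, -0.002], [-0.944, -0.329, -0.001], [0.0, 0.002, -1.0]]
wrist_force: [-0.6, 0.5, -0.4]
gripper_width: 0.004
wrist_force: [0.4, -0.3, -0.8]
1.9 [[375. 389.]
 [415. 363.]]
2.0 [[377. 406.]
 [417. 379.]]
2.1 [[377. 421.]
 [416. 395.]]
```

View pics/s7.png

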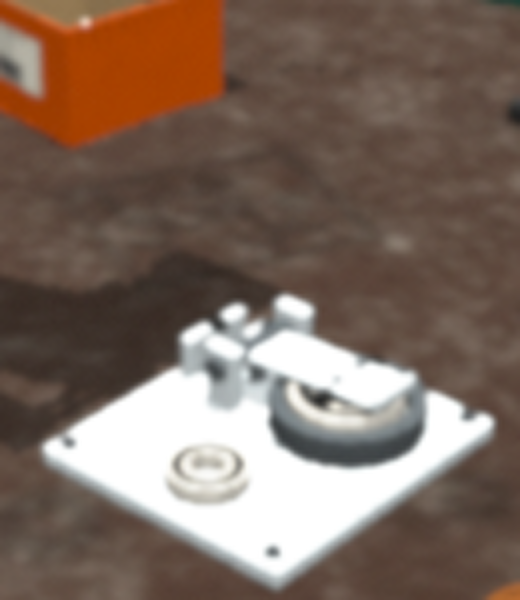

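The flap is shut on the bearing. Its edge runs from about (374,407) to (417,377), which matches 2.0 rad rather than 1.9. The spare hasn't moved and the gripper is clear, so I'll hand in.

```bash
python3 -c "
from station import r
print(r.finish_job(), r.sense()['time_s'])"
```

```text
the job is handed in; nothing more can be done
the job is handed in; nothing more can be done
```

The bearing is pressed home, the flap sprang shut on it by itself, and the job is handed in; no verdict was reported.

- **Bearing:** I pressed evenly with both fingers. The lift pad slid at about 6 N, and the bearing met its seat after about 6.4 mm, with its top about 29.7 mm above the bench. There I held 14.5 N of vertical push, about 15 N in all with the sideways force.
- **Flap:** With the fingers shut, I pushed it from behind near its edge. The highest wrist force I read was about 6 N. It passed the snap point, fell away from the fingers and closed on its own.
- **Last checks:** The final side picture shows the flap's edge where about 2.0 rad should put it, which fits a seated bearing. The spare bearing showed no movement between pictures, and the gripper stood clear with almost no wrist force. The last reading was at about 16.5 s, well inside the 72 s limit.
- **Not measured:** The force of the crossbar on the bearing and the exact flap angle can't be read directly; I judged both from that picture. No check failed. The pad gave way at about 6 N on the wrist sensor, a little below the 8 N stated.

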